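# Start the thumb bolt in the nut plate

### The arm

A 6-joint arm with a two-finger parallel gripper is mounted at the origin on the work surface. World frame = base frame: x ahead of the robot, y to its left, z up, the work surface at z = 0. Lengths are in mm, angles in rad, forces in N, time in s.
With the tool pointing down it reaches from about 400 to 925 mm from the base axis. Payload 12.5 kg.
Tool frame: the origin (TCP) lies at the centre of the arm's flange, where the gripper is bolted on; the fingertips stand 190 mm ahead of it and the grasp point (between the pads) lies 171 mm ahead of it; z points along the fingers, y is the direction in which the jaws open and shut (so a half turn about z gives the same grasp; the last joint's range is limited). The gripper opens to 95 mm and grips with 3 to 60 N. Pads are 20 mm wide; open, the fingers measure 119 mm over their backs; the gripper's body (75 mm by 180 mm) begins 59 mm behind the grasp point.
Start: joints at [-1.351, 0.491, 1.559, -0, 1.092, -0.106], TCP at [200.061, -592.115, 404.761] pointing down, gripper open.
Joint ranges: [-3.1, 3.1], [-0.84, 2.19], [0.05, 2.79], [-1.13, 4.28], [0.06, 2.93], [-2.69, 2.69]. Speed limits (rad/s): [2.22, 2.22, 2.79, 3.14, 3.14, 3.14].

### API

Orientations are given as [roll, pitch, yaw] about the fixed x, y, z axes, in that order (R = Rz(yaw) Ry(pitch) Rx(roll)).
In Python, from cell import env, optics gives the robot as it stands.
- The arm moves only by the tool apply_moves, never from a script. Its argument "commands" is a list of rows, each a list of 7 numbers: the turn, a rotation vector about the tool's x, y, z in degrees, then the shift along the tool's x, y, z in m, then the finger opening in m, from 0 to 0.0951. A call has 1 to 5 rows; each row shifts and turns the commanded pose from where the row before left it, along the tool's axes as they then stand; what a row does not reach is not made up. A row lasts 1/12 s, in which the tool goes at most 41.7 mm and 7.16 degrees, less where a joint would pass 70% of its speed; a pose out of reach is approached as far as the arm can. A call with a gripper value outside its range is refused whole. The fingers move at their own pace and stop on an object; the grip force is fixed at half the most. Time passes only in rows, so rows that do not move let the fingers close. It gives the time, the measured TCP pose, the force and the opening at its end, in the units of the state.
- env.state(): the state, without advancing time (a new reading comes with each control period).
- optics.read_camera(name): name is "scene" or "side" or "wrist"; returns a dict with "color" (384x512x3 uint8, red, green, blue), "fx", "fy", "cx", "cy" (pixels), "distortion" ([k1, k2, p1, p2, k3] as OpenCV has them; the pictures are not rectified), "eye" and "rotation" of the camera in the world; the wrist camera has in their place "T_tool_cam" (4x4, takes a point from camera to tool coordinates, whose origin is the TCP and whose axes are the flange's). Camera axes: x right, y up, looking along -z (the intrinsics and any distortion apply to the point x, -y, -z); pixel columns grow to the right and rows downward; lengths in mm; the calibration is good to about 2 mm. A picture is of the moment at which its call begins: read the wrist's pose just before it. There is no depth.
- env.job_done(): hands the job in, once; it reports no verdict.
The state is a dict: "t": time; "joints": joint angles; "qvel": joint speeds; "tau": joint torques, N m; "eef_pos": TCP position; "tcp_rot": TCP orientation; "ft_force": force on the tool from outside, world axes, zero at the start; "moment": the same for the moment, N m; "opening": opening from 0.0 (shut) to 1.0 (fully open).
Only numpy, scipy, OpenCV 4.12 (cv2) and the standard library are available. Lean on these libraries where they do the work, as an engineer would, in place of code of your own. Each camera call takes 0.05 s, during which the arm holds its last target. There are 200 camera calls.

### The job

On the aluminium nut plate, one thumb bolt stands tall in its boss with its thread not yet caught. Turn that bolt backward (counter-clockwise from above) until you feel the thread drop, then forward (clockwise) one full turn and no further. Finish still gripping its head so that it stays started, and leave everything lying about on the bench where it is.

Things in the scene. Friction and masses are not known exactly. Their poses are not given: they have to be found in the camera images.
- bolt: The steel thumb bolt to start, the tall one of two: 21 mm shaft, coarse right-hand thread (29 mm over crests, 8 mm pitch), round collar 38 mm across, and on it an upright flat tab 44 mm long (body x), 10 mm thick (y), 36 mm tall, alike either way round. Origin on its axis, 116 mm below the tab's top. About 0.3 kg, sinks by its own weight, stays upright, turns lightly (0.03 N m), can be lifted 6 mm.
- bolt_head (a point): Point to grip on the bolt: on its axis, inside the tab, 12 mm below the tab's top and 24 mm above the collar. x along the tab's 44 mm length, y across its 10 mm thickness. At the start it stands about 116 mm above the bench; each turn in the thread lowers it 8 mm.
- bolt_turn (a joint): Turn of the bolt in its boss, rad, positive counter-clockwise from above (backward, unscrewing). It starts at -1.8 to -0.7. Coming from there the thread end drops off at 0 to 0.25; one full turn forward of that is -6.28.
- bolt_rise (a joint): Height of the bolt in its boss, m: 0 while the thread end rests on the first thread (start). It falls freely and quickly to about -0.008 at the thread drop, and after one turn forward it is about -0.016. In the thread the bolt has up to 2 to 4 mm of play upward. If the bolt is held up, it cannot drop and is not caught.
- boss_mouth (a point): Centre of the mouth of the tall bolt's boss, 58 mm above the bench. The boss is a round dark steel tube 50 mm across with a 34 mm hole, standing on the plate.
- nut_plate: Fixed aluminium plate, 100 mm (x) by 340 mm (y), 12 mm thick, origin at the centre of its underside. Three bosses stand on it along y at -105, 0 and +105 mm, in any order: the one with the tall bolt, one with a bolt already home, one empty.
- home_head (a point): Same kind of bolt as the task's, already fully home in its boss and fixed: leave it. The point is on its axis in the tab, 12 mm below the tab's top, 88 mm above the bench.
- beaker: Loose glass beaker, 64 mm across, 85 mm tall, origin at the centre of its underside. Leave it.
- weighing_dish: Loose shallow steel dish, 90 mm across, 22 mm tall, origin under its centre. Leave it.
- white_jar: Loose white jar, 60 mm across, 70 mm tall, origin under its centre. Leave it.
- wrench: Loose wrench, 160 mm long, lying flat along its x axis in front of the plate. Leave it.
- washer: Loose flat steel washer, 36 mm across, 4 mm thick, lying on the plate between two bosses. Leave it.
- spacer: Loose steel spacer ring, 36 mm across, 14 mm tall, in front of the plate. Leave it.
- sample_bottle: Loose white bottle, 48 mm across, 110 mm tall, standing past one end of the plate, origin under its centre. Leave it.

How it is judged (in metres and radians):
On the way:
1. the bolt has been turned backward until its thread dropped in (value of joint bolt_turn above -0.4 rad and value of joint bolt_rise below -0.0055 m), for 0.1 s.
At the end, for the whole second after the job is handed in: The bolt is in the thread, one turn forward of the point where it dropped (bolt_turn between -7.1 and -5.4 rad, bolt_rise below -10.5 mm), it is not turning, and the fingers grip it with more than 4 N (value of joint bolt_turn between -7.1 and -5.4 rad and value of joint bolt_rise below -0.0105 m and velocity of joint bolt_turn between -0.2 and 0.2 rad/s and contact force between the fingers and bolt above 4 N); the arm keeps its last pose, push and grip.
It fails at once if the bolt is screwed in well past one turn (bolt_turn below -7.5) (value of joint bolt_turn below -7.5 rad).
It fails at once if a thing lying about on the bench or plate is moved by more than 30 mm (distance of any of beaker, weighing_dish, white_jar, wrench, washer, spacer, sample_bottle from where it was at the start of the episode above 0.03 m).
It fails at once if a standing vessel is tipped over (angle between any of beaker, white_jar, sample_bottle's own z axis and vertical above 0.6 rad).
It also fails if it takes over 72 s, if anything falls off the work surface, if the arm or the gripper's body presses on something with over 40 N, if the wrist force passes 120 N, or if a joint passes its speed limit or range.

## Working session

There is one attempt and no reset: what is moved stays moved. The work goes in short steps, Python scripts to look and compute and a tool call to move; the robot and the scene stay as the last step left them, time stands still between calls to the robot, and variables do not carry over. Pictures are saved under pics/ and viewed, about 8 in all and at most 12, crops included, and the job is handed in when it is done.

Besides the shell and the picture viewer there is one more tool, called after ">>>" by a JSON object that holds its "method" and its "body", one argument or row to a line. apply_moves: Moves the arm, as the interface text tells. Its arguments: {"type":"object","properties":{"commands":{"type":"array","items":{"type":"array","items":{"type":"number"}}}},"required":["commands"]}

```bash
mkdir -p pics; ls; python3 - <<'E'
from cell import env, optics
import cv2,numpy as np
print(env.state())
for n in ("scene","side"):
    c=optics.read_camera(n); cv2.imwrite(f"pics/{n}0.png",c["color"][:,:,::-1])
    print(n,{k:v for k,v in c.items() if k!="color"})
a=cv2.imread("pics/scene0.png");b=cv2.imread("pics/side0.png")
cv2.imwrite("pics/both.png",cv2.resize(np.vstack([a,b]),None,fx=.78,fy=.78))
E
```

```text
pics
{'t': 0.0, 'joints': array([-1.35058208e+00,  4.91558954e-01,  1.55944529e+00, -1.02833505e-05,
        1.09169226e+00, -1.05594543e-01]), 'qvel': array([-0.00102791,  0.00103342,  0.00068531,  0.00060476,  0.00013281,
        0.00063021]), 'tau': array([-6.02208365e-04, -6.12645435e+01, -2.58185148e+01,  6.92631374e-02,
        4.81900130e-02, -1.38293613e-04]), 'eef_pos': array([ 200.06412689, -592.0812609 ,  404.16343891]), 'tcp_rot': array([-3.14049399e+00, -1.07274836e-04,  3.25813472e-01]), 'ft_force': array([-0.24520826, -0.30380937,  0.86953553]), 'moment': array([0.03113419, 0.02142402, 0.04240454]), 'opening': 1.0028858176639928}
scene {'fx': 363.4933544194334, 'fy': 363.4933544194334, 'cx': 256.52418070988, 'cy': 195.2717235966072, 'distortion': array([-0.0123689,  0.       ,  0.       ,  0.       ,  0.       ]), 'eye': array([1168.08338587,  240.93565221,  681.91475889]), 'rotation': array([ 0.83679055, -0.00405602,  2.04670166])}
side {'fx': 358.8553048580148, 'fy': 358.8553048580148, 'cx': 260.264573972413, 'cy': 188.10724573974804, 'distortion': array([-0.0219755,  0.       ,  0.       ,  0.       ,  0.       ]), 'eye': array([ 282.97235589, -409.26593698,  620.18634585]), 'rotation': array([ 0.73023965,  0.01618179, -0.6974781 ])}
```

View pics/scene0.png

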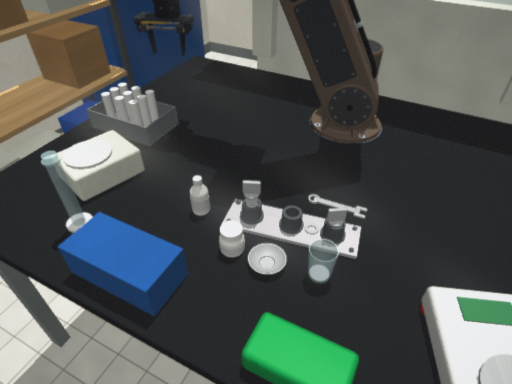

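View pics/side0.png

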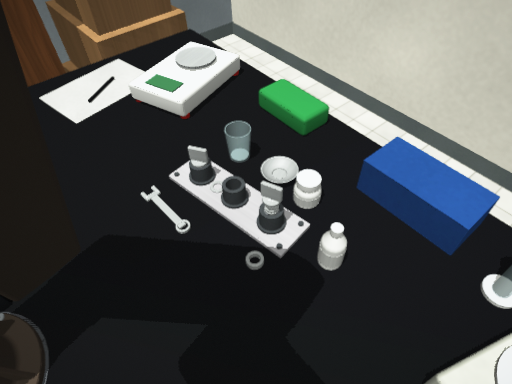

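The tall bolt's tab is at scene (252,188) and side (271,193). The home bolt is at scene (337,215) and side (198,156), with the empty boss between them. Next I triangulate both.

```bash
cat > h.py <<'E'
import numpy as np, cv2
from scipy.spatial.transform import Rotation as R
from cell import env, optics
def cam(n):
    s=env.state(); c=optics.read_camera(n)
    if n=="wrist":
        T=np.eye(4);T[:3,:3]=R.from_euler('xyz',s["tcp_rot"]).as_matrix();T[:3,3]=s["eef_pos"]
        T=T@np.array(c["T_tool_cam"]); c["E"],c["M"]=T[:3,3],T[:3,:3]
    else: c["E"],c["M"]=c["eye"],R.from_euler('xyz',c["rotation"]).as_matrix()
    c["K"]=np.array([[c["fx"],0,c["cx"]],[0,c["fy"],c["cy"]],[0,0,1]])
    return c
def ray(c,p):
    u=cv2.undistortPoints(np.array([[p]],float),c["K"],c["distortion"])[0,0]
    d=c["M"]@np.array([u[0],-u[1],-1]); return c["E"],d/np.linalg.norm(d)
def onz(c,p,z):
    e,d=ray(c,p); return e+d*(z-e[2])/d[2]
def tri(c1,p1,c2,p2):
    e,d=ray(c1,p1);f,g=ray(c2,p2)
    a,b=np.linalg.lstsq(np.c_[d,-g],f-e,rcond=None)[0]
    x,y=e+a*d,f+b*g; return (x+y)/2,np.linalg.norm(x-y)
def proj(c,P):
    q=c["M"].T@(np.array(P)-c["E"]); q=q*[1,-1,-1]
    return cv2.projectPoints(q[None,None],np.zeros(3),np.zeros(3),c["K"],c["distortion"])[0].ravel()
E
python3 - <<'E'
from h import *
np.set_printoptions(precision=1,suppress=True)
a,b=cam("scene"),cam("side")
print("tall",tri(a,(252,189),b,(271.5,193)),"home",tri(a,(337,216),b,(198,156)))
for n,p,q,z in (("mouth empty",(291,212),(234,185),58),("bottle",(200,208),(331,262),0),("plateL",(230,218),(0,0),12)):
    print(n,onz(a,p,z),onz(b,q,z))
x=a["color"][165:265,190:350,::-1];y=b["color"][135:275,150:350,::-1]
x=cv2.resize(x,(800,500),interpolation=2)[:, :];y=cv2.resize(y,(800,560),interpolation=2)
cv2.imwrite("pics/c1.png",cv2.resize(np.vstack([x[:,:],y]),None,fx=.565,fy=.565))
E
```

```text
tall (array([581.9, -71.7, 102.8]), np.float64(1.575544617991088)) home (array([546.4, 135.5,  74.8]), np.float64(0.7939353969524443))
mouth empty [567.5  28.8  58. ] [562.8  25.7  58. ]
bottle [ 610.8 -214.5    0. ] [ 612.2 -216.1    0. ]
plateL [ 615.9 -117.4   12. ] [ 465.3 1680.1   12. ]
```

View pics/c1.png

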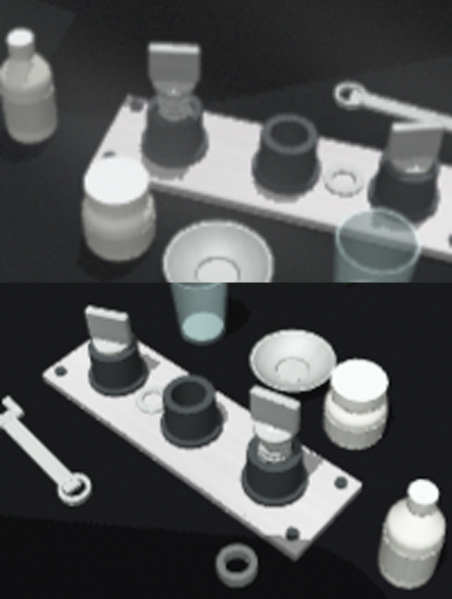

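>>> {"method": "apply_moves", "body": {
  "commands": [
    [0, 0, 0, 0.033, -0.0231, 0, 0.09],
    [0, 0, 0, 0.033, -0.0231, 0, 0.09],
    [0, 0, 0, 0.033, -0.0231, 0, 0.09],
    [0, 0, 0, 0.033, -0.0231, 0, 0.09],
    [0, 0, 0, 0.033, -0.0231, 0, 0.09]
  ]
}}

```text
t: 0.62
eef_pos: [320.1, -428.2, 404.7]
tcp_rot: [-3.142, -0.0, 0.325]
ft_force: [1.8, -1.2, 0.0]
opening: 0.947
```

>>> {"method": "apply_moves", "body": {
  "commands": [
    [0, 0, 0, 0.033, -0.0231, 0, 0.09],
    [0, 0, 0, 0.033, -0.0231, 0, 0.09],
    [0, 0, 0, 0.033, -0.0231, 0, 0.09],
    [0, 0, 0, 0.033, -0.0231, 0, 0.09],
    [0, 0, 0, 0.033, -0.0231, 0, 0.09]
  ]
}}

```text
t: 1.03
eef_pos: [439.5, -265.9, 404.8]
tcp_rot: [3.141, -0.0, 0.326]
ft_force: [1.3, -1.0, -0.8]
opening: 0.949
```

>>> {"method": "apply_moves", "body": {
  "commands": [
    [0, 0, 0, 0.033, -0.0231, 0, 0.09],
    [0, 0, 0, 0.033, -0.0231, 0, 0.09],
    [0, 0, 0, 0.033, -0.0231, 0, 0.09],
    [0, 0, 0, 0.033, -0.0231, 0, 0.09],
    [0, 0, 0, 0.033, -0.0231, 0, 0.09]
  ]
}}

```text
t: 1.45
eef_pos: [559.0, -103.5, 404.7]
tcp_rot: [3.142, 0.0, 0.326]
ft_force: [0.9, -1.5, 0.3]
opening: 0.947
```

>>> {"method": "apply_moves", "body": {
  "commands": [
    [0, 0, 0, 0.033, -0.0231, 0, 0.09],
    [0, 0, 0, 0, 0, 0, 0.09],
    [0, 0, 0, 0, 0, 0, 0.09]
  ]
}}

```text
t: 1.7
eef_pos: [582.7, -71.2, 404.2]
tcp_rot: [-3.141, 0.001, 0.329]
ft_force: [-0.6, -0.0, 0.2]
opening: 0.947
```

```bash
python3 - <<'E'
from h import *
np.set_printoptions(precision=3,suppress=True)
s=env.state();print(s["eef_pos"],s["tcp_rot"],s["joints"],s["t"])
c=cam("wrist");print(c["T_tool_cam"],c["K"][0],c["distortion"],proj(c,[582,-72,128]))
cv2.imwrite("pics/w1.png",c["color"][:,:,::-1])
E
```

```text
[582.659 -71.248 404.22 ] [-3.141  0.001  0.329] [-0.234  0.437  1.655 -0.     1.049  1.008] 1.7
[[-0.001  0.972  0.235 66.363]
 [ 1.     0.001  0.     0.643]
 [ 0.     0.235 -0.972 20.645]
 [ 0.     0.     0.     1.   ]] [273.957   0.    257.499] [0.02 0.   0.   0.   0.  ] [257.498 198.414]
```

View pics/w1.png

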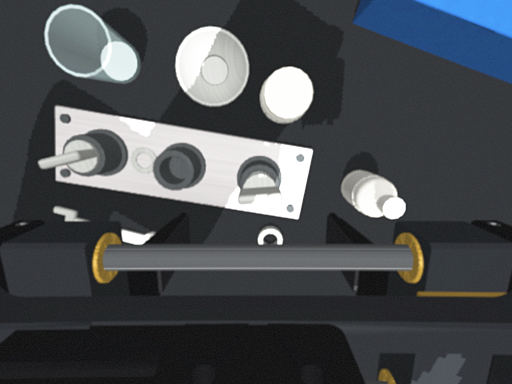

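The wrist view shows the tall bolt's tab at about (260,193), with its length roughly along the image columns. I'll zoom in there for the tab's corners.

```bash
python3 - <<'E'
import cv2
a=cv2.imread("pics/w1.png")[150:220,225:305]
a=cv2.resize(a,None,fx=9,fy=8.5,interpolation=cv2.INTER_CUBIC)
cv2.imwrite("pics/w1c.png",a)
E
```

```text
(no output)
```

View pics/w1c.png

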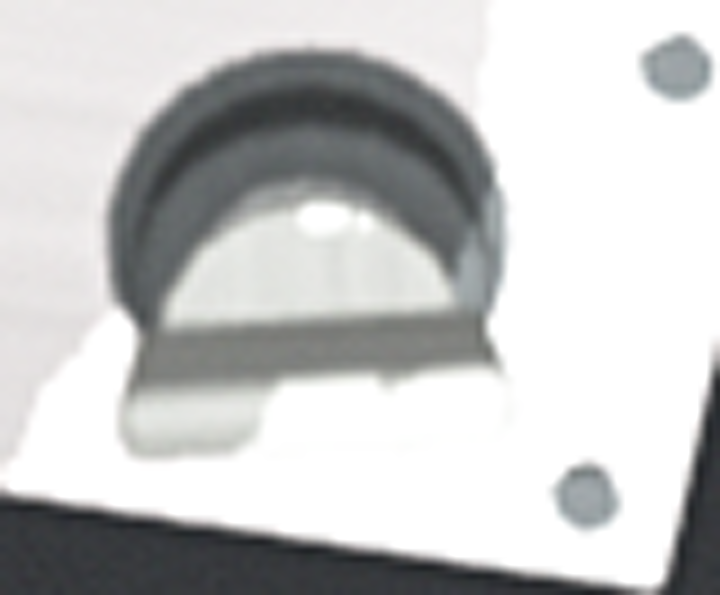

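```bash
python3 - <<'E'
from h import *
np.set_printoptions(precision=1,suppress=True)
c=cam("wrist")
f=lambda u,v:(225+u/9,150+v/8.5)
A,B,C=[onz(c,f(*p),128) for p in((125,390),(505,372),(317,415))]
print(A,B,C,np.linalg.norm(B-A)); d=A-B; print("tab dir deg",np.degrees(np.arctan2(d[1],d[0])))
print("boss rim",onz(c,f(305,235),58))
pl=[onz(c,p,12) for p in((55,106),(313,150),(299,219),(55,180))];print(pl)
d=pl[0]-pl[1];print("plate y dir",np.degrees(np.arctan2(d[1],d[0])),np.linalg.norm(d))
E
```

```text
[577.9 -55.4 128. ] [592.9 -93.2 128. ] [581.7 -75.8 128. ] 40.64410176873662
tab dir deg 111.65913833281975
boss rim [588.9 -72.4  58. ]
[array([585.2, 202. ,  12. ]), array([ 639.9, -132. ,   12. ]), array([ 542.5, -148.9,   12. ]), array([488.3, 187.3,  12. ])]
plate y dir 99.30021368638792 338.51902516703194
```

>>> {"method": "apply_moves", "body": {
  "commands": [
    [0, 0, -7.14, 0, 0, 0, 0.09],
    [0, 0, -7.14, 0, 0, 0, 0.09],
    [0, 0, -7.14, 0, 0, 0, 0.09],
    [0, 0, -7.14, 0, 0, 0, 0.09],
    [0, 0, -7.14, 0, 0, 0, 0.09]
  ]
}}

```text
t: 2.22
eef_pos: [581.3, -74.5, 404.9]
tcp_rot: [3.142, 0.0, 0.953]
ft_force: [0.7, 1.3, -0.3]
opening: 0.947
```

>>> {"method": "apply_moves", "body": {
  "commands": [
    [0, 0, -7.14, 0, 0, 0, 0.09],
    [0, 0, -7.14, 0, 0, 0, 0.09],
    [0, 0, -7.14, 0, 0, 0, 0.09],
    [0, 0, -7.14, 0, 0, 0, 0.09],
    [0, 0, -7.14, 0, 0, 0, 0.09]
  ]
}}

```text
t: 2.63
eef_pos: [581.3, -74.5, 404.9]
tcp_rot: [-3.142, 0.0, 1.576]
ft_force: [-0.4, -0.4, 0.5]
opening: 0.945
```

>>> {"method": "apply_moves", "body": {
  "commands": [
    [0, 0, -7.14, 0, 0, 0, 0.09],
    [0, 0, -7.14, 0, 0, 0, 0.09],
    [0, 0, -7.14, -0.004, -0.003, 0.025, 0.06],
    [0, 0, 0, 0, 0, 0.025, 0.06],
    [0, 0, 0, 0, 0, 0, 0.06]
  ]
}}

```text
t: 3.05
eef_pos: [578.7, -79.1, 351.3]
tcp_rot: [-3.137, -0.003, 1.944]
ft_force: [-0.4, 0.3, -1.3]
opening: 0.788
```

```bash
python3 - <<'E'
from h import *
np.set_printoptions(precision=3,suppress=True)
s=env.state();print(s["eef_pos"],s["tcp_rot"],s["joints"],s["t"])
c=cam("wrist");print(proj(c,[581.5,-76,128]),proj(c,[581.5,-76,58]))
for z in(116,):
  pass
p=proj(c,[581.5,-76,128]).astype(int)
x0=max(p[0]-50,0);y0=max(p[1]-40,0)
a=c["color"][y0:y0+75,x0:x0+100,::-1]
print(x0,y0);cv2.imwrite("pics/w2.png",cv2.resize(a,None,fx=8,fy=8,interpolation=2))
cv2.imwrite("pics/w2full.png",c["color"][:,:,::-1])
E
```

```text
[578.714 -79.067 351.254] [-3.137 -0.003  1.944] [-0.249  0.493  1.72  -0.     0.934 -0.621] 3.05
[262.87  211.746] [261.927 191.359]
212 171
```

View pics/w2.png

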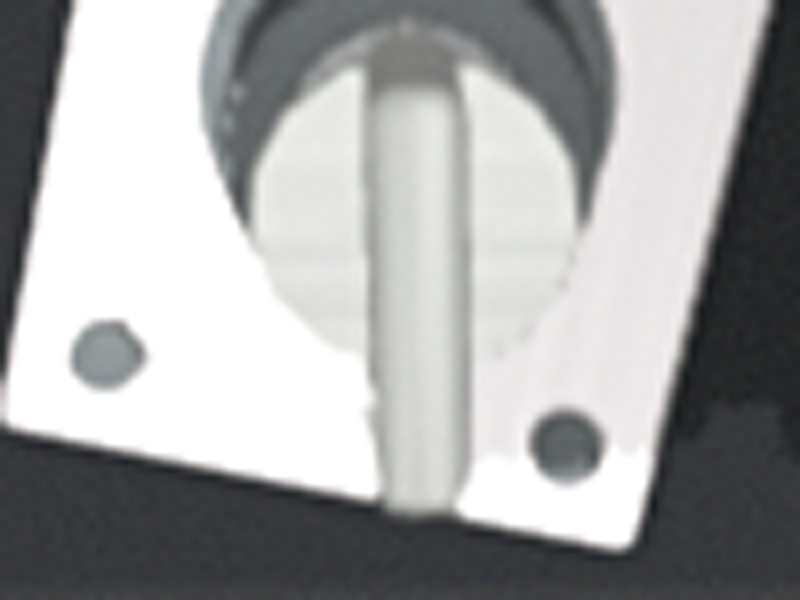

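The tab's top runs from (415,90) to (420,510) in the crop, so it is within 1° of tool x. The axis comes out near (581.6,-74).

>>> {"method": "apply_moves", "body": {
  "commands": [
    [0, 0, 0, 0, 0, 0, 0.06],
    [0, 0, 0, 0, 0, 0, 0.06]
  ]
}}

```text
t: 3.27
eef_pos: [580.2, -78.2, 356.2]
tcp_rot: [3.14, 0.001, 1.944]
ft_force: [1.1, -0.4, 0.7]
opening: 0.647
```

```bash
python3 - <<'E'
from h import *
np.set_printoptions(precision=3,suppress=True)
s=env.state();print(s["eef_pos"],s["tcp_rot"],s["ft_force"])
for n in("wrist",):
  c=cam(n)
  g=c["color"][171:246,212:312]
  P=lambda u,v:(212+u/8,171+v/8)
  print(proj(c,[581.6,-74,128]), onz(c,(264.25,208.75),128))
g=cv2.cvtColor(c["color"],cv2.COLOR_RGB2GRAY); cv2.imwrite("pics/w3.png",g)
# dark tab far edges relative to w2: shift between pics
a=cv2.imread("pics/w2full.png",0)
print(cv2.phaseCorrelate(np.float32(a[130:240,150:400]),np.float32(g[130:240,150:400])))
E
```

```text
[580.165 -78.153 356.18 ] [3.14  0.001 1.944] [ 1.075 -0.412  0.712]
[259.871 206.846] [585.397 -74.2   128.   ]
((-3.9055542016910465, -1.1620330429690924), 0.6096320546468099)
```

>>> {"method": "apply_moves", "body": {
  "commands": [
    [0, 0, 0, 0.003, 0.003, 0.0, 0.06],
    [0, 0, 0, 0, 0, 0.03, 0.06],
    [0, 0, 0, 0, 0, 0.03, 0.06],
    [0, 0, 0, 0, 0, 0.01, 0.04],
    [0, 0, 0, 0, 0, 0, 0.02]
  ]
}}

```text
t: 3.73
eef_pos: [581.7, -73.4, 283.1]
tcp_rot: [-3.139, -0.002, 1.946]
ft_force: [-0.7, 0.1, -0.3]
opening: 0.54
```

>>> {"method": "apply_moves", "body": {
  "commands": [
    [0, 0, 0, 0, 0, 0, 0.013],
    [0, 0, 0, 0, 0, 0, 0.013],
    [0, 0, 0, 0, 0, 0, 0.013],
    [0, 0, 0, 0, 0, 0, 0.013],
    [0, 0, 0, 0, 0, 0, 0.013]
  ]
}}

```text
t: 4.15
eef_pos: [581.8, -73.7, 285.6]
tcp_rot: [3.14, 0.001, 1.946]
ft_force: [-0.9, -1.1, -0.7]
opening: 0.198
```

```bash
python3 - <<'E'
from h import *
np.set_printoptions(precision=3,suppress=True)
s=env.state();print(s["eef_pos"],s["tcp_rot"],s["ft_force"],s["moment"],s["opening"]*95.1)
b=cam("side");a=cam("scene");print(proj(b,[582,-74,100]))
x=b["color"][140:260,210:340,::-1];y=a["color"][140:260,190:320,::-1]
cv2.imwrite("pics/s2.png",cv2.resize(np.hstack([x,y]),None,fx=3,fy=3,interpolation=2))
E
```

```text
[581.843 -73.715 285.613] [3.14  0.001 1.946] [-0.854 -1.096 -0.722] [-0.005 -0.132 -0.072] 18.864765740780534
[271.901 194.512]
```

View pics/s2.png

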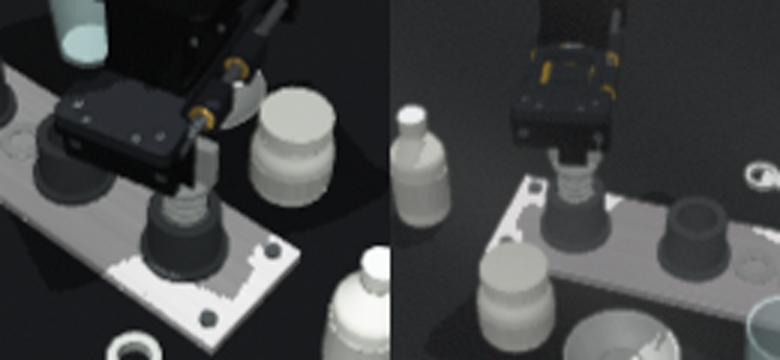

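>>> {"method": "apply_moves", "body": {
  "commands": [
    [0, 0, 0, 0, 0, 0, 0.013],
    [0, 0, 0, 0, 0, 0, 0.013],
    [0, 0, -5, 0, 0, 0, 0.013],
    [0, 0, -6, 0, 0, 0, 0.013],
    [0, 0, -6, 0, 0, 0, 0.013]
  ]
}}

```text
t: 4.67
eef_pos: [581.3, -73.7, 284.6]
tcp_rot: [-3.14, -0.002, 2.247]
ft_force: [-4.5, -0.4, 2.1]
opening: 0.137
```

>>> {"method": "apply_moves", "body": {
  "commands": [
    [0, 0, -6, 0, 0, 0, 0.013],
    [0, 0, -6, 0, 0, 0, 0.013],
    [0, 0, -6, 0, 0, 0, 0.013],
    [0, 0, -6, 0, 0, 0, 0.013],
    [0, 0, -6, 0, 0, 0, 0.013]
  ]
}}

```text
t: 5.08
eef_pos: [581.2, -73.7, 284.5]
tcp_rot: [-3.141, -0.002, 2.771]
ft_force: [-4.6, -0.1, 1.4]
opening: 0.139
```

```bash
cat > m.py <<'E'
from h import *
import sys
np.set_printoptions(precision=3,suppress=True)
s=env.state();print(s["t"],s["eef_pos"],"yaw",np.degrees(s["tcp_rot"][2]),s["ft_force"],s["moment"],s["opening"]*95.1,"j6",s["joints"][5])
for n,(r,c0) in (("side",(190,262)),("scene",(180,243))):
    c=cam(n); cv2.imwrite(f"pics/{n}_{sys.argv[1]}.png",c["color"][:,:,::-1])
    g=cv2.cvtColor(c["color"],cv2.COLOR_RGB2GRAY)
    print(n,(g[r:r+35,c0:c0+20]>110).sum(), g[r:r+35,c0+6:c0+14].mean(1).astype(int))
E
python3 m.py a
```

```text
5.0833 [581.234 -73.712 284.542] yaw 158.77617797834438 [-4.568 -0.139  1.392] [-0.081  0.631 -0.076] 13.232340212934698 j6 -1.4388864130063816
side 123 [ 41  39  33  23  21  20  17  10  11  18  25  22  13  17  24  47  92 124
 123 122 155 154 159 178 107  90  91  93  79  49  49  48  48  47  47]
scene 141 [ 25  32  40  41  39  37  36  38  37  39  40  41  45  60  80 100 120 123
 114 112 117 123 121 119 121 115 116  95  72  66  61  60  61  61  62]
```

>>> {"method": "apply_moves", "body": {
  "commands": [
    [0, 0, -6, 0, 0, 0, 0.013],
    [0, 0, -6, 0, 0, 0, 0.013],
    [0, 0, -6, 0, 0, 0, 0.013],
    [0, 0, -6, 0, 0, 0, 0.013],
    [0, 0, 0, 0, 0, 0, 0.013]
  ]
}}

```text
t: 5.6
eef_pos: [581.8, -73.8, 284.7]
tcp_rot: [-3.141, 0.0, -3.097]
ft_force: [0.9, -0.1, -1.1]
opening: 0.134
```

```bash
python3 m.py b
```

```text
5.6 [581.766 -73.795 284.669] yaw -177.4585710381035 [ 0.894 -0.133 -1.116] [ 0.076 -0.126 -0.029] 12.784051046513067 j6 -1.8538198212405677
side 197 [ 37  36  36  36  37  38  39  39  40  46  66 112 165 210 219 179 125 125
 123 124 156 157 157 176 111  90  91  93  79  49  48  48  48  48  47]
scene 136 [ 41  54  62  67  65  60  57  54  54  54  56  59  66  75  85 101 115 120
 115 111 115 121 120 122 121 115 113  91  71  67  62  61  61  62  62]
```

>>> {"method": "apply_moves", "body": {
  "commands": [
    [0, 0, -3, 0, 0, 0, 0.013],
    [0, 0, -3, 0, 0, 0, 0.013],
    [0, 0, 0, 0, 0, 0, 0.013]
  ]
}}

```text
t: 5.95
eef_pos: [581.9, -73.7, 284.7]
tcp_rot: [-3.141, 0.0, -2.996]
ft_force: [-0.6, -1.2, 0.6]
opening: 0.136
```

```bash
python3 m.py c
```

```text
5.95 [581.89  -73.718 284.746] yaw -171.64145876301342 [-0.561 -1.173  0.618] [ 0.028 -0.117  0.037] 12.964762519208277 j6 -1.9551781570145832
side 211 [ 48  45  45  46  46  47  47  47  47  56  89 125 170 213 219 175 121 123
 122 122 154 155 159 178 111  90  91  93  79  49  49  48  48  48  48]
scene 135 [ 50  60  68  71  70  66  62  59  58  58  60  65  71  78  87  99 114 121
 115 111 115 121 119 121 122 116 113  90  72  67  62  61  61  62  63]
```

>>> {"method": "apply_moves", "body": {
  "commands": [
    [0, 0, -3, 0, 0, 0, 0.013],
    [0, 0, -3, 0, 0, 0, 0.013],
    [0, 0, 0, 0, 0, 0, 0.013]
  ]
}}

```text
t: 6.3
eef_pos: [581.9, -73.6, 284.8]
tcp_rot: [-3.141, 0.0, -2.89]
ft_force: [0.4, -0.6, -0.9]
opening: 0.136
```

```bash
python3 m.py d
```

```text
6.3 [581.882 -73.648 284.777] yaw -165.57022665062445 [ 0.387 -0.606 -0.872] [ 0.101 -0.152 -0.001] 12.89227682322456 j6 -2.061143776314205
side 224 [ 62  59  53  53  53  52  51  52  52  57  76 114 170 214 219 177 123 122
 124 125 152 152 147 163 115  90  91  93  79  49  49  48  48  47  47]
scene 144 [ 62  69  74  77  75  72  69  67  63  64  68  72  78  85  93 102 114 118
 112 110 114 122 119 121 122 115 112  89  71  67  62  62  61  62  62]
```

>>> {"method": "apply_moves", "body": {
  "commands": [
    [0, 0, -3, 0, 0, 0, 0.013],
    [0, 0, -2, 0, 0, 0, 0.013],
    [0, 0, 0, 0, 0, 0, 0.013]
  ]
}}

```text
t: 6.65
eef_pos: [581.8, -73.6, 284.7]
tcp_rot: [-3.142, 0.0, -2.803]
ft_force: [0.3, 0.3, 0.9]
opening: 0.137
```

```bash
python3 m.py e
```

```text
6.65 [581.81  -73.625 284.728] yaw -160.59019426226877 [0.332 0.308 0.94 ] [ 0.207 -0.199 -0.018] 13.054588301180619 j6 -2.1481023291152166
side 232 [ 72  69  61  57  57  57  57  57  55  59  69 102 163 210 219 178 125 122
 123 125 154 156 146 163 117  90  91  93  79  49  49  48  48  48  47]
scene 149 [ 69  72  77  79  80  77  76  74  69  68  72  75  82  87  91 102 115 117
 113 111 114 120 118 122 121 116 112  90  71  67  62  61  61  62  62]
```

>>> {"method": "apply_moves", "body": {
  "commands": [
    [0, 0, -3, 0, 0, 0, 0.013],
    [0, 0, -2, 0, 0, 0, 0.013],
    [0, 0, 0, 0, 0, 0, 0.013]
  ]
}}

```text
t: 7.0
eef_pos: [581.8, -73.6, 284.7]
tcp_rot: [-3.142, 0.0, -2.715]
ft_force: [0.2, 2.7, -0.7]
opening: 0.136
```

```bash
python3 m.py f
```

```text
7.0 [581.809 -73.573 284.738] yaw -155.5524105652708 [ 0.219  2.661 -0.677] [ 0.361 -0.228 -0.015] 12.922977615991567 j6 -2.2359929790306463
side 254 [ 80  81  76  66  61  62  62  61  62  66  76  97 151 193 204 174 123 124
 124 126 157 157 145 164 119  90  91  93  79  49  48  48  48  48  47]
scene 144 [ 81  84  81  84  85  83  81  80  75  74  74  78  86  93  97 107 117 115
 110 109 113 120 119 122 121 116 112  88  71  67  62  61  62  62  62]
```

>>> {"method": "apply_moves", "body": {
  "commands": [
    [0, 0, -3, 0, 0, 0, 0.013],
    [0, 0, -2, 0, 0, 0, 0.013],
    [0, 0, 0, 0, 0, 0, 0.013]
  ]
}}

```text
t: 7.35
eef_pos: [581.8, -73.6, 284.7]
tcp_rot: [3.141, -0.0, -2.627]
ft_force: [0.1, 1.6, -0.8]
opening: 0.141
```

```bash
python3 m.py g
```

```text
7.35 [581.772 -73.57  284.659] yaw -150.5385525212809 [ 0.103  1.565 -0.77 ] [ 0.451 -0.133 -0.077] 13.378595557903662 j6 -2.323517565037424
side 256 [ 84  89  93  83  73  68  68  68  70  74  79 100 148 183 193 169 119 124
 127 126 157 159 139 161 129  92  91  93  79  48  49  48  48  47  47]
scene 149 [ 82  82  81  83  82  84  86  83  80  75  77  81  85  91  95 105 115 114
 109 109 113 120 118 121 121 114 112  88  70  66  62  61  61  61  62]
```

```bash
python3 - <<'E'
import cv2,numpy as np
L=[]
for k in "bdg":
    L.append(np.vstack([cv2.imread(f"pics/side_{k}.png")[160:240,240:310],cv2.imread(f"pics/scene_{k}.png")[160:230,215:285]]))
cv2.imwrite("pics/cmp.png",cv2.resize(np.hstack(L),None,fx=3.8,fy=3.8,interpolation=2))
E
```

```text
(no output)
```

View pics/cmp.png

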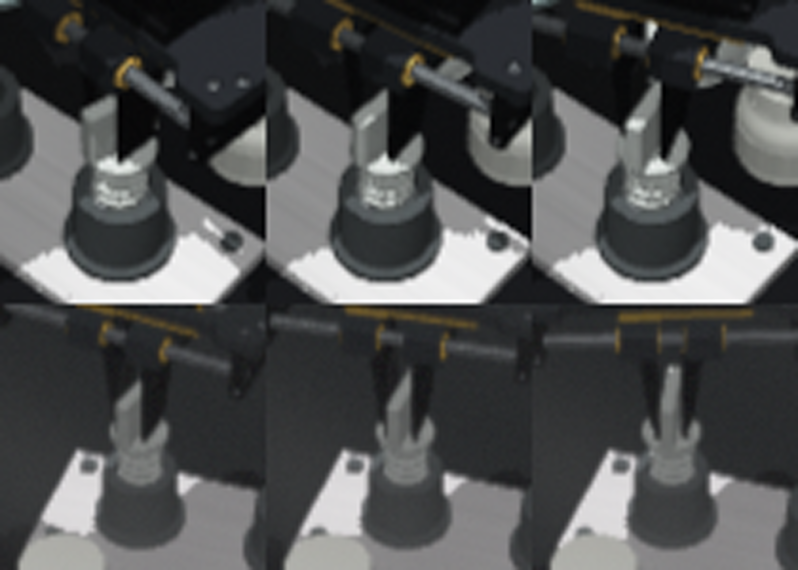

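The tab follows the jaws but has not dropped yet; the collar height is unchanged across the three crops. I'll keep going in small steps.

>>> {"method": "apply_moves", "body": {
  "commands": [
    [0, 0, -3, 0, 0, 0, 0.013],
    [0, 0, -2, 0, 0, 0, 0.013],
    [0, 0, 0, 0, 0, 0, 0.013]
  ]
}}

```text
t: 7.7
eef_pos: [581.7, -73.7, 284.5]
tcp_rot: [3.141, -0.001, -2.54]
ft_force: [-0.8, 0.6, 0.2]
opening: 0.142
```

```bash
python3 m.py h
```

```text
7.7 [581.651 -73.708 284.545] yaw -145.52945729768012 [-0.847  0.615  0.173] [ 0.275 -0.104 -0.007] 13.469186799629917 j6 -2.4108689249778927
side 257 [ 94  91  93 102 101  87  76  77  78  82  86  98 124 156 176 171 140 119
 124 121 120 147 149 145 150  98  91  93  79  49  48  48  48  47  47]
scene 150 [ 79  78  78  78  79  79  79  81  83  83  83  79  85  87  93 107 115 115
 114 114 112 108 111 119 118 116 111  89  71  66  62  61  61  62  62]
```

>>> {"method": "apply_moves", "body": {
  "commands": [
    [0, 0, 0, 0, 0, 0, 0.016],
    [0, 0, 0, 0, 0, 0, 0.016],
    [0, 0, 0, 0, 0, 0, 0.016]
  ]
}}

```text
t: 8.05
eef_pos: [581.8, -73.8, 284.8]
tcp_rot: [-3.141, 0.0, -2.541]
ft_force: [0.3, 0.4, -0.3]
opening: 0.164
```

```bash
python3 m.py i
```

```text
8.05 [581.835 -73.811 284.807] yaw -145.56252215438698 [ 0.333  0.426 -0.337] [ 0.116 -0.122 -0.019] 15.64158407723225 j6 -2.4104299492898313
side 258 [105 106 103 114 126 121 110  94  85  87  93 105 122 133 143 157 171 165
 128 122 130 124 132 154 139 105  91  93  79  49  49  48  48  47  47]
scene 153 [ 87  80  79  80  80  80  81  86  96  97  94  91  93  96 102 112 116 115
 115 114 112 107 112 121 119 115 111  88  70  66  62  61  61  61  62]
```

>>> {"method": "apply_moves", "body": {
  "commands": [
    [0, 0, 0, 0, 0, 0, 0.03],
    [0, 0, 0, 0, 0, 0, 0.03],
    [0, 0, 0, 0, 0, 0, 0.03],
    [0, 0, 0, 0, 0, 0, 0.03]
  ]
}}

```text
t: 8.48
eef_pos: [581.8, -73.7, 284.7]
tcp_rot: [-3.142, -0.0, -2.54]
ft_force: [-0.5, -0.4, -0.1]
opening: 0.311
```

```bash
python3 m.py j; python3 - <<'E'
from h import *
b=cam("side");a=cam("scene")
for c in(a,b): print(proj(c,[582,-74,92]),proj(c,[582,-74,84]))
L=[]
for k in "gij":
    L.append(np.vstack([cv2.imread(f"pics/side_{k}.png")[160:240,240:310],cv2.imread(f"pics/scene_{k}.png")[160:230,215:285]]))
cv2.imwrite("pics/cmp2.png",cv2.resize(np.hstack(L),None,fx=3.8,fy=3.8,interpolation=2))
E
```

```text
8.4833 [581.783 -73.704 284.712] yaw -145.5168717311165 [-0.53  -0.382 -0.054] [ 0.133 -0.041  0.032] 29.614789435104914 j6 -2.411179110369356
side 266 [115 116 121 133 135 130 121 108 103 106 109 113 122 133 143 157 171 165
 129 122 130 124 132 154 139 105  91  93  79  49  49  48  48  47  47]
scene 197 [106  87  84  84  84  84  86  97 126 148 145 131 120 118 118 117 116 115
 115 115 112 108 112 121 119 115 111  88  70  67  63  61  61  62  63]
[250.87311817 192.14802095] [250.89378357 194.5807224 ]
[271.86765775 197.22081052] [271.83507093 199.8830224 ]
```

View pics/cmp2.png

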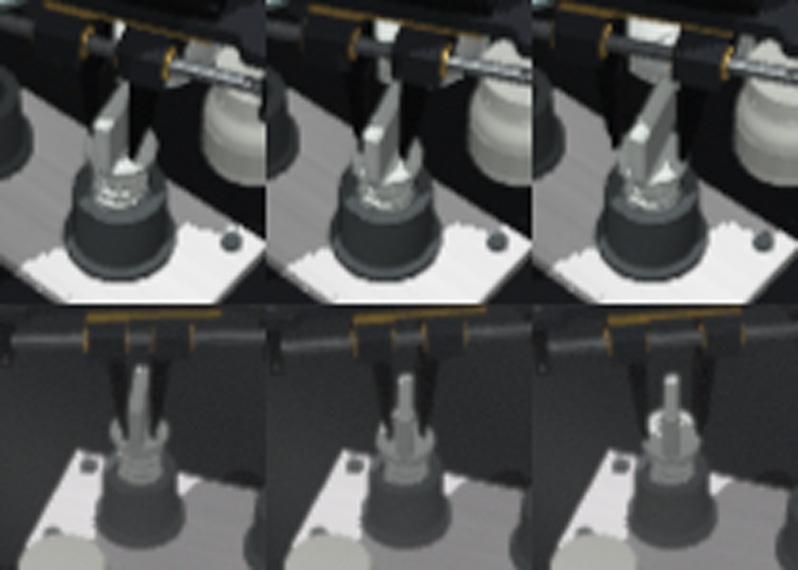

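It dropped: the collar moved down about 2.5 px, where 8 mm projects to 2.4–2.7 px, and opening the jaws further changed nothing. Next I lower with it and start the forward turn, loosely held and following down.

>>> {"method": "apply_moves", "body": {
  "commands": [
    [0, 0, 0, 0, 0, 0.004, 0.025],
    [0, 0, 0, 0, 0, 0.0025, 0.013],
    [0, 0, 0, 0, 0, 0, 0.013],
    [0, 0, 0, 0, 0, 0, 0.013],
    [0, 0, 0, 0, 0, 0, 0.013]
  ]
}}

```text
t: 9.1
eef_pos: [581.8, -73.7, 278.2]
tcp_rot: [-3.142, -0.0, -2.54]
ft_force: [-0.5, 0.8, 0.6]
opening: 0.141
```

>>> {"method": "apply_moves", "body": {
  "commands": [
    [0, 0, 3, 0, 0, 0, 0.013],
    [0, 0, 7, 0, 0, 0.00015, 0.013],
    [0, 0, 7, 0, 0, 0.00015, 0.013],
    [0, 0, 7, 0, 0, 0.00015, 0.013],
    [0, 0, 7, 0, 0, 0.00015, 0.013]
  ]
}}

```text
t: 9.52
eef_pos: [581.7, -73.6, 277.7]
tcp_rot: [-3.142, -0.0, -3.087]
ft_force: [-1.7, -0.2, 0.3]
opening: 0.14
```

>>> {"method": "apply_moves", "body": {
  "commands": [
    [0, 0, 7, 0, 0, 0.00015, 0.013],
    [0, 0, 7, 0, 0, 0.00015, 0.013],
    [0, 0, 7, 0, 0, 0.00015, 0.013],
    [0, 0, 7, 0, 0, 0.00015, 0.013],
    [0, 0, 7, 0, 0, 0.00015, 0.013]
  ]
}}

```text
t: 9.93
eef_pos: [581.6, -73.9, 276.9]
tcp_rot: [-3.141, -0.0, 2.586]
ft_force: [-0.9, -1.9, 0.5]
opening: 0.139
```

```bash
python3 m.py k
```

```text
9.9333 [581.648 -73.914 276.89 ] yaw 148.15877430463604 [-0.918 -1.913  0.475] [-0.464  0.068  0.086] 13.204283906185843 j6 -1.2533843892173386
side 80 [ 46  59  65  55  40  23  23  21  16  10  10   9  10   9  10   9  24  99
 138 121 128 125 129 156 139  95  82  88  76  49  49  48  48  47  47]
scene 103 [ 49  47  42  36  31  29  28  27  27  28  29  30  30  31  32  39  60  91
 115 127 120 109 112 116 123 119 115  97  71  66  60  60  61  61  61]
```

>>> {"method": "apply_moves", "body": {
  "commands": [
    [0, 0, 7, 0, 0, 0.00015, 0.013],
    [0, 0, 7, 0, 0, 0.00015, 0.013],
    [0, 0, 7, 0, 0, 0.00015, 0.013],
    [0, 0, 7, 0, 0, 0.00015, 0.013],
    [0, 0, 7, 0, 0, 0.00015, 0.013]
  ]
}}

```text
t: 10.45
eef_pos: [581.5, -74.1, 276.1]
tcp_rot: [-3.14, 0.0, 1.98]
ft_force: [-2.5, -6.2, 0.0]
opening: 0.132
```

>>> {"method": "apply_moves", "body": {
  "commands": [
    [0, 0, 7, 0, 0, 0.00015, 0.013],
    [0, 0, 7, 0, 0, 0.00015, 0.013],
    [0, 0, 7, 0, 0, 0.00015, 0.013],
    [0, 0, 7, 0, 0, 0.00015, 0.013],
    [0, 0, 7, 0, 0, 0.00015, 0.013]
  ]
}}

```text
t: 10.87
eef_pos: [581.3, -74.1, 275.3]
tcp_rot: [-3.14, 0.001, 1.369]
ft_force: [-5.2, -3.7, 1.4]
opening: 0.138
```

>>> {"method": "apply_moves", "body": {
  "commands": [
    [0, 0, 7, 0, 0, 0.00015, 0.013],
    [0, 0, 7, 0, 0, 0.00015, 0.013],
    [0, 0, 7, 0, 0, 0.00015, 0.013],
    [0, 0, 7, 0, 0, 0.00015, 0.013],
    [0, 0, 7, 0, 0, 0.00015, 0.013]
  ]
}}

```text
t: 11.28
eef_pos: [581.2, -73.9, 274.5]
tcp_rot: [-3.14, 0.002, 0.758]
ft_force: [-5.0, -3.4, 0.9]
opening: 0.137
```

>>> {"method": "apply_moves", "body": {
  "commands": [
    [0, 0, 7, 0, 0, 0.00015, 0.013],
    [0, 0, 7, 0, 0, 0.00015, 0.013],
    [0, 0, 5, 0, 0, 0.00015, 0.013],
    [0, 0, 3, 0, 0, 0.00015, 0.013],
    [0, 0, 0, 0, 0, 0, 0.013]
  ]
}}

```text
t: 11.7
eef_pos: [581.5, -73.7, 274.0]
tcp_rot: [-3.141, 0.001, 0.377]
ft_force: [-2.1, 0.7, -0.0]
opening: 0.138
```

```bash
python3 m.py l;python3 - <<'E'
import cv2,numpy as np
L=[]
for k in "jl":
    L.append(np.vstack([cv2.imread(f"pics/side_{k}.png")[160:240,230:320],cv2.imread(f"pics/scene_{k}.png")[160:230,205:295]]))
cv2.imwrite("pics/cmp3.png",cv2.resize(np.hstack(L),None,fx=3.9,fy=3.9,interpolation=2))
E
```

```text
11.7 [581.5   -73.67  273.968] yaw 21.594491899489338 [-2.056  0.68  -0.045] [0.114 0.364 0.016] 13.085744489048638 j6 0.9552920523603926
side 227 [ 65  71  77  80  89 101 104 100  88  64  63  62  63  67  73  88 119 157
 170 143 116 122 127 129 153 140  91  94  79  49  49  48  48  47  48]
scene 141 [ 80 101  81  76  77  77  79  79  79  81  85  86  78  78  81  89  96  98
 104 113 117 115 109 114 120 119 110  98  73  66  62  61  61  61  62]
```

View pics/cmp3.png

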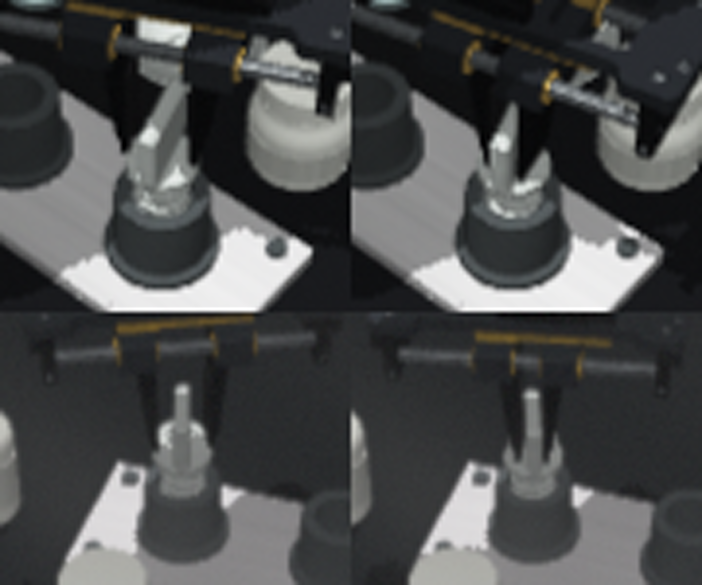

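Stroke 1 is done: the tab has turned about 180° and sits lower. Now I open wide, swing the gripper back half a turn and regrip.

>>> {"method": "apply_moves", "body": {
  "commands": [
    [0, 0, 0, 0, 0, 0, 0.062],
    [0, 0, 0, 0, 0, 0, 0.062],
    [0, 0, 0, 0, 0, 0, 0.062],
    [0, 0, 0, 0, 0, 0, 0.062],
    [0, 0, 0, 0, 0, 0, 0.062]
  ]
}}

```text
t: 12.22
eef_pos: [581.9, -73.7, 274.1]
tcp_rot: [3.141, -0.0, 0.376]
ft_force: [-0.3, 0.2, -0.4]
opening: 0.431
```

>>> {"method": "apply_moves", "body": {
  "commands": [
    [0, 0, 0, 0, 0, 0, 0.062],
    [0, 0, 0, 0, 0, 0, 0.062],
    [0, 0, 0, 0, 0, 0, 0.062],
    [0, 0, 0, 0, 0, 0, 0.062]
  ]
}}

```text
t: 12.55
eef_pos: [581.8, -73.7, 274.0]
tcp_rot: [3.142, -0.0, 0.375]
ft_force: [0.3, 0.1, 0.7]
opening: 0.647
```

```bash
python3 m.py m
```

```text
12.55 [581.775 -73.703 274.036] yaw 21.490425760643966 [0.344 0.099 0.722] [ 0.011  0.011 -0.025] 61.49063663917516 j6 0.9571485547289629
side 287 [107 110 114 114 121 133 136 135 125 105 107 110 113 115 122 132 140 162
 170 143 116 122 126 129 153 140  91  93  79  49  49  48  48  47  47]
scene 220 [ 86 107  88  84  84  84  86  97 125 146 145 140 136 121 117 118 119 119
 119 119 118 116 110 114 120 120 109 100  73  68  62  61  62  62  63]
```

>>> {"method": "apply_moves", "body": {
  "commands": [
    [0, 0, -7, 0, 0, 0, 0.062],
    [0, 0, -7, 0, 0, 0, 0.062],
    [0, 0, -7, 0, 0, 0, 0.062],
    [0, 0, -7, 0, 0, 0, 0.062],
    [0, 0, -7, 0, 0, 0, 0.062]
  ]
}}

```text
t: 13.07
eef_pos: [581.8, -73.7, 274.0]
tcp_rot: [3.141, 0.0, 0.992]
ft_force: [0.2, 0.6, 0.1]
opening: 0.651
```

>>> {"method": "apply_moves", "body": {
  "commands": [
    [0, 0, -7, 0, 0, 0, 0.062],
    [0, 0, -7, 0, 0, 0, 0.062],
    [0, 0, -7, 0, 0, 0, 0.062],
    [0, 0, -7, 0, 0, 0, 0.062],
    [0, 0, -7, 0, 0, 0, 0.062]
  ]
}}

```text
t: 13.48
eef_pos: [581.8, -73.7, 274.0]
tcp_rot: [3.142, 0.0, 1.603]
ft_force: [-0.1, 0.3, 0.5]
opening: 0.652
```

>>> {"method": "apply_moves", "body": {
  "commands": [
    [0, 0, -7, 0, 0, 0, 0.062],
    [0, 0, -7, 0, 0, 0, 0.062],
    [0, 0, -7, 0, 0, 0, 0.062],
    [0, 0, -7, 0, 0, 0, 0.062],
    [0, 0, -7, 0, 0, 0, 0.062]
  ]
}}

```text
t: 13.9
eef_pos: [581.8, -73.7, 274.0]
tcp_rot: [-3.142, 0.0, 2.214]
ft_force: [0.1, -0.6, -0.8]
opening: 0.651
```

>>> {"method": "apply_moves", "body": {
  "commands": [
    [0, 0, -7, 0, 0, 0, 0.062],
    [0, 0, -7, 0, 0, 0, 0.062],
    [0, 0, -7, 0, 0, 0, 0.062],
    [0, 0, -7, 0, 0, 0, 0.062],
    [0, 0, -7, 0, 0, 0, 0.062]
  ]
}}

```text
t: 14.32
eef_pos: [581.8, -73.7, 274.0]
tcp_rot: [-3.142, 0.0, 2.825]
ft_force: [-0.2, -0.7, 0.2]
opening: 0.649
```

>>> {"method": "apply_moves", "body": {
  "commands": [
    [0, 0, -7, 0, 0, 0, 0.062],
    [0, 0, -7, 0, 0, 0, 0.062],
    [0, 0, -7, 0, 0, 0, 0.062],
    [0, 0, -7, 0, 0, 0, 0.062],
    [0, 0, -7, 0, 0, 0, 0.062]
  ]
}}

```text
t: 14.73
eef_pos: [581.8, -73.7, 274.0]
tcp_rot: [-3.141, -0.0, -2.848]
ft_force: [1.0, -0.5, -0.3]
opening: 0.656
```

>>> {"method": "apply_moves", "body": {
  "commands": [
    [0, 0, -7, 0, 0, 0, 0.05],
    [0, 0, 0, 0, 0, 0, 0.035],
    [0, 0, 0, 0, 0, 0, 0.013],
    [0, 0, 0, 0, 0, 0, 0.013],
    [0, 0, 0, 0, 0, 0, 0.013]
  ]
}}

```text
t: 15.15
eef_pos: [581.8, -73.7, 274.0]
tcp_rot: [-3.142, -0.0, -2.735]
ft_force: [-0.2, -0.6, -0.3]
opening: 0.358
```

>>> {"method": "apply_moves", "body": {
  "commands": [
    [0, 0, 0, 0, 0, 0, 0.013],
    [0, 0, 0, 0, 0, 0, 0.013],
    [0, 0, 0, 0, 0, 0, 0.013],
    [0, 0, 0, 0, 0, 0, 0.013],
    [0, 0, 0, 0, 0, 0, 0.013]
  ]
}}

```text
t: 15.57
eef_pos: [581.8, -73.7, 274.0]
tcp_rot: [-3.141, 0.0, -2.732]
ft_force: [0.4, -0.2, 0.6]
opening: 0.135
```

```bash
python3 m.py n
```

```text
15.5667 [581.763 -73.703 274.031] yaw -156.53087205305312 [ 0.413 -0.186  0.564] [ 0.174 -0.1    0.009] 12.846469362143086 j6 -2.218962834131801
side 234 [ 73  79  84  86  94 106 108 105  91  68  67  67  68  69  77  94 122 157
 170 143 116 122 127 128 153 140  91  93  79  49  49  48  48  47  47]
scene 140 [ 80 101  83  77  78  79  79  83  88  86  87  88  80  79  83  89  96  98
 104 113 118 115 109 114 120 119 109  99  73  67  62  61  61  61  62]
```

>>> {"method": "apply_moves", "body": {
  "commands": [
    [0, 0, 7, 0, 0, 0.00015, 0.013],
    [0, 0, 7, 0, 0, 0.00015, 0.013],
    [0, 0, 7, 0, 0, 0.00015, 0.013],
    [0, 0, 7, 0, 0, 0.00015, 0.013],
    [0, 0, 7, 0, 0, 0.00015, 0.013]
  ]
}}

```text
t: 16.08
eef_pos: [581.6, -73.7, 273.3]
tcp_rot: [-3.141, -0.0, 2.935]
ft_force: [-1.8, -0.9, 0.7]
opening: 0.138
```

>>> {"method": "apply_moves", "body": {
  "commands": [
    [0, 0, 7, 0, 0, 0.00015, 0.013],
    [0, 0, 7, 0, 0, 0.00015, 0.013],
    [0, 0, 7, 0, 0, 0.00015, 0.013],
    [0, 0, 7, 0, 0, 0.00015, 0.013],
    [0, 0, 7, 0, 0, 0.00015, 0.013]
  ]
}}

```text
t: 16.5
eef_pos: [581.6, -74.0, 272.5]
tcp_rot: [-3.141, -0.0, 2.324]
ft_force: [-2.5, -3.5, 0.7]
opening: 0.138
```

>>> {"method": "apply_moves", "body": {
  "commands": [
    [0, 0, 7, 0, 0, 0.00015, 0.013],
    [0, 0, 7, 0, 0, 0.00015, 0.013],
    [0, 0, 7, 0, 0, 0.00015, 0.013],
    [0, 0, 7, 0, 0, 0.00015, 0.013],
    [0, 0, 7, 0, 0, 0.00015, 0.013]
  ]
}}

```text
t: 16.92
eef_pos: [581.4, -74.1, 271.7]
tcp_rot: [-3.14, 0.001, 1.713]
ft_force: [-3.5, -4.3, 1.1]
opening: 0.137
```

>>> {"method": "apply_moves", "body": {
  "commands": [
    [0, 0, 7, 0, 0, 0.00015, 0.013],
    [0, 0, 7, 0, 0, 0.00015, 0.013],
    [0, 0, 7, 0, 0, 0.00015, 0.013],
    [0, 0, 7, 0, 0, 0.00015, 0.013],
    [0, 0, 7, 0, 0, 0.00015, 0.013]
  ]
}}

```text
t: 17.33
eef_pos: [581.2, -74.1, 270.8]
tcp_rot: [-3.14, 0.001, 1.102]
ft_force: [-5.0, -4.2, 1.4]
opening: 0.137
```

>>> {"method": "apply_moves", "body": {
  "commands": [
    [0, 0, 7, 0, 0, 0.00015, 0.013],
    [0, 0, 7, 0, 0, 0.00015, 0.013],
    [0, 0, 7, 0, 0, 0.00015, 0.013],
    [0, 0, 7, 0, 0, 0.00015, 0.013],
    [0, 0, 7, 0, 0, 0.00015, 0.013]
  ]
}}

```text
t: 17.75
eef_pos: [581.2, -73.9, 270.0]
tcp_rot: [-3.141, 0.002, 0.491]
ft_force: [-5.1, -2.7, 1.7]
opening: 0.137
```

>>> {"method": "apply_moves", "body": {
  "commands": [
    [0, 0, 7, 0, 0, 0.00015, 0.013],
    [0, 0, 7, 0, 0, 0.00015, 0.013],
    [0, 0, 5, 0, 0, 0, 0.013],
    [0, 0, 0, 0, 0, 0, 0.013],
    [0, 0, 0, 0, 0, 0, 0.013]
  ]
}}

```text
t: 18.17
eef_pos: [581.8, -73.7, 270.0]
tcp_rot: [3.142, -0.0, 0.168]
ft_force: [-0.6, 0.2, -0.0]
opening: 0.137
```

```bash
python3 m.py o
```

```text
18.1667 [581.797 -73.679 269.962] yaw 9.646794887291303 [-0.574  0.155 -0.017] [0.062 0.054 0.017] 13.025960873784946 j6 1.163820075790298
side 202 [ 35  46  55  60  61  64  71  68  56  48  44  43  44  46  52  65  82 124
 184 209 177 123 125 123 113 105  91  94  79  49  49  48  48  48  47]
scene 96 [ 39  54  72  65  59  63  67  69  71  72  75  74  72  69  66  69  75  82
  88  95 105 115 114 109 112 114 112  88  70  67  62  61  61  62  62]
```

Now a firm grip, then a check.

>>> {"method": "apply_moves", "body": {
  "commands": [
    [0, 0, 0, 0, 0, 0, 0],
    [0, 0, 0, 0, 0, 0, 0],
    [0, 0, 0, 0, 0, 0, 0],
    [0, 0, 0, 0, 0, 0, 0],
    [0, 0, 0, 0, 0, 0, 0]
  ]
}}

```text
t: 18.68
eef_pos: [581.8, -73.7, 269.9]
tcp_rot: [3.141, -0.0, 0.166]
ft_force: [1.5, 0.7, -2.0]
opening: 0.107
```

>>> {"method": "apply_moves", "body": {
  "commands": [
    [0, 0, 0, 0, 0, 0, 0],
    [0, 0, 0, 0, 0, 0, 0],
    [0, 0, 0, 0, 0, 0, 0],
    [0, 0, 0, 0, 0, 0, 0],
    [0, 0, 0, 0, 0, 0, 0]
  ]
}}

```text
t: 19.1
eef_pos: [581.8, -73.7, 270.0]
tcp_rot: [3.141, -0.0, 0.166]
ft_force: [1.6, 1.9, -2.3]
opening: 0.105
```

```bash
python3 m.py p;python3 - <<'E'
import cv2,numpy as np
L=[]
for k in "gjp":
    L.append(np.vstack([cv2.imread(f"pics/side_{k}.png")[160:240,240:310],cv2.imread(f"pics/scene_{k}.png")[160:230,215:285]]))
z=cv2.resize(np.hstack(L),None,fx=2.5,fy=2.5,interpolation=2)
f=cv2.resize(cv2.imread("pics/side_p.png")[100:290,130:370],(525,210*2-45))
cv2.imwrite("pics/fin.png",np.vstack([z,f])[:,:][:900]); im=np.vstack([z,f]);cv2.imwrite("pics/fin.png",cv2.resize(im,None,fx=.79,fy=.79))
E
```

```text
19.1 [581.808 -73.672 269.98 ] yaw 9.485871757767411 [ 1.584  1.946 -2.304] [ 0.346 -0.223  0.012] 9.984237138432762 j6 1.166691962570863
side 198 [ 26  41  51  54  54  52  50  48  40  39  36  36  38  45  57  76 103 172
 223 224 188 124 124 124 116 105  91  93  79  48  49  48  48  47  47]
scene 93 [ 34  31  30  35  41  48  54  59  65  67  67  67  67  65  65  72  79  84
  91  98 108 117 115 110 111 114 112  89  71  67  62  61  62  62  62]
```

View pics/fin.png

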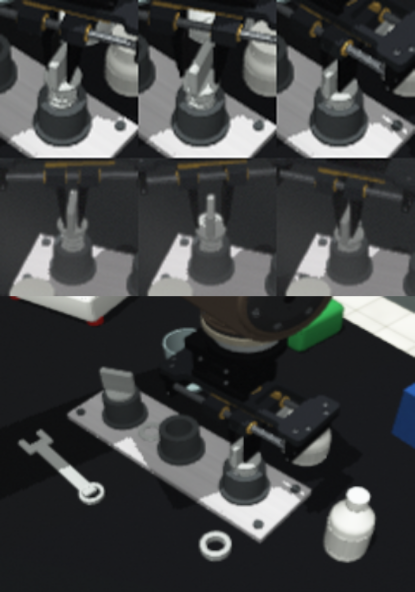

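```bash
python3 -c "
from cell import env
print(env.job_done())"
```

```text
the job is handed in; nothing more can be done
None
```

The bolt is started and I handed the job in at about 19 s, with the gripper still holding its head. No verdict is reported, so the results below are my own readings.

**What I did:**
- I turned the tall bolt backward in a loose 13 mm jaw gap until the thread dropped. The drop came between gripper yaws of 209° and 214°.
- I then turned it forward about 360° in two strokes, with one regrip, following it down.
- I finished with a firm grip at a measured yaw of 9.5°.

**Last checks:**
- **Height:** in the side camera the collar moved down about 2.5 px at the drop. It moved another 2.5 px or so over the forward turn. 8 mm is about 2.6 px in that view, so the total is about 16 mm.
- **Turn:** my estimate is about -6.28 rad, which assumes the turn's zero lines up with the plate's x axis. On the same basis the drop came out near +0.2 to +0.3 rad, at or slightly above the stated 0–0.25.
- **Grip:** the jaws closed to 10.0 mm, which is the tab's thickness. The wrist force was about 3 N.
- **Loose things:** the wrench, spacer, bottle and jar look undisturbed in the last side view. The washer, beaker and dish were partly or fully hidden there, so I could not check them; I felt no contact with anything but the bolt.

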